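# Hold the tea drawer's sprung follower back for refilling

### The job

I want to refill the tea drawer in the low wooden chest. Pull the drawer out by its bar handle all the way to its stop, then take the steel knob of the sprung plate inside it, pull the plate towards the drawer front until it is level with the small steel clip on the drawer's rim, and keep holding it there: finish while holding it, do not let go. Leave the clip, the mug and the white cup where they are.

Things in the scene. Friction and masses are not known exactly. Their poses are not given: they have to be found in the camera images.
- tea_chest: Low brown wooden chest fixed on the worktop, 220 (x) x 240 (y) x 102 mm high, with one drawer. Origin: foot of the middle of its body's front face, at worktop level (the body reaches from there to x = 220 mm). Its -x axis points out of its front, the way the drawer opens. A loose jar stands on the rear of its top. Place and yaw vary.
- drawer (a joint): The drawer's slide: 0 = shut, grows as it is pulled along the chest's -x; 0.15 m = at its stop. Starts at 0 to 0.02. Friction about 1.5 N, no spring. The front panel is 12 mm thick, 236 wide, from 10 to 70 mm above the worktop (lower than the chest, so that the knob inside passes). The side walls' rims are 60 mm above the worktop.
- drawer_bar (a point): Middle of the drawer's steel bar handle: a level round bar 10 mm thick and 100 mm long, running along the chest's y, 50 mm out from the drawer's front panel and 58 mm above the worktop. Pinch it from above with one finger behind the bar. Moves with the drawer.
- follower: Sprung upright aluminium plate across the drawer, 8 mm thick (x), 192 wide, top 56 mm above the worktop, steel knob on its middle. Axes as the chest's. Origin: plate's middle plane, below the knob, worktop level. Slides up to 70 mm to the drawer front against a spring (2 N at rest, 7 N at 70 mm); springs back if let go. At rest, drawer out: knob 70 mm before the chest, 80 behind the panel.
- follower_knob (a point): Grip point on the knob's axis, 80 mm above the worktop. The knob is an upright round steel cylinder 22 mm across, from 63 to 92 mm above the worktop (fingertips at 72 mm clear all round it), over the plate's middle plane. Under the chest's top, out of reach, while the drawer is shut.
- clip: The mark: small steel clip, 12 mm long (x), 10 wide, on the rim of the drawer's right-hand wall (chest's -y side), tab up to 84 mm above the worktop. Origin: its middle, on the rim, 60 mm up; axes as the chest's. It stays put on the rim, 28 to 55 mm nearer the drawer front than the plate at rest. The plate is level with it when both origins have the same x along the chest's axis.
- mug: Loose mug, 78 x 116 x 101 mm, standing left of the drawer's path. Origin: under its middle. Bystander.
- white_cup: Loose white cup, 75 mm across, 87 mm tall, standing right of the drawer's path. Origin: centre of its underside. Bystander.

How it is judged:
By the outcome, as a careful person would: the job done as asked, in the order asked, and still so for the second after the job is handed in, while the arm keeps its last pose, push and grip.
It also fails if it takes over 56 s, if anything falls off the work surface, if the arm or the gripper's body presses on something with over 40 N, if the wrist force passes 120 N, or if a joint passes its speed limit or range.

### The arm

A 6-joint arm with a two-finger parallel gripper is mounted at the origin on a cart in front of the work surface, level with it; the furniture and walls round the work are solid. World frame = base frame: x ahead of the robot, y to its left, z up, the work surface at z = 0. Lengths are in mm, angles in degrees, forces in N, time in s.
With the tool pointing down it reaches from about 225 to 725 mm from the base axis. Payload 3.1 kg.
Tool frame: the origin (TCP) lies midway between the tips of the shut fingers; the grasp point (between the pads) lies 19 mm behind it (env.hold_point_z is the distance from the TCP to the grasp point, in mm); z points along the fingers, y is the line along which they close (so a half turn about z gives the same grasp; the last joint's range is limited). The gripper opens to 85 mm and grips with 20 to 120 N. Pads are 22 mm wide; open, the fingers measure 114 mm over their backs; the gripper's body (76 mm by 85 mm) begins 54 mm behind the grasp point. The pads swing forward as they close: fully open they stand 13 mm farther back than shut.
Start: joints at [55.932, 2.75, 5.684, 92.934, 0, 82.678], TCP at [236.272, 468.821, 206.812] pointing down, gripper open.
Joint ranges: [-166.93, 166.93], [-56.73, 111.36], [-69.38, 81.34], [-121.58, 131.49], [-85.45, 84.26], [-180, 180]. Speed limits (degrees/s): [159.86, 159.86, 180, 180, 180, 180].

### API

Orientations are given as a 3x3 rotation matrix whose columns are the frame's x, y, z axes.
In Python, from workcell import env, camera, calibration, sign_off, look_for, outline_of gives the robot as it stands.
- The arm moves only by the tool move_arm, never from a script. Its arguments are lists of equal length, an entry for each row: "gripper": the opening, from 0 (shut) to 1 (fully open); "linear": the shift along the tool's x, y, z in m, a list of three; "turn": the turn about the tool's z in degrees. In form: {"gripper": [gripper, ...], "linear": [[dx, dy, dz], ...], "turn": [turn, ...]}. A call has 1 to 5 rows; each row is the pose to reach, as a shift and turn from the pose commanded when the call began, along the tool's axes at that moment; what a row does not reach only later rows make up. A row lasts 1/12 s, in which the tool goes at most 41.7 mm and 7.16 degrees, less where a joint would pass 70% of its speed; a pose out of reach is approached as far as the arm can. A call with a gripper value outside its range is refused whole. The fingers move at their own pace and stop on an object; "force" is the grip in N (left out, the last holds). Time passes only in rows, so rows that repeat a pose let the fingers close. It gives the time, the measured TCP pose, the force, the opening and the grip force at its end, in the units of the state.
- env.get_obs(): the state, without advancing time (a new reading comes with each control period).
- camera(name): name is "scene" or "top" or "wrist"; returns the picture (420x560x3 uint8, red, green, blue); there is no depth.
- calibration(name): a dict with "fovy" (degrees; the focal length in pixels is half the picture's height over the tangent of half this angle, whatever the lens; pixels are square), "cx", "cy" (the principal point, pixels), "R" (3x3) and "t" (3): a world point X has camera coordinates R X + t. Camera axes: x right, y down, z forward; pixel columns grow to the right and rows downward; lengths in mm; the calibration is good to about 2 mm. A picture is of the moment at which its call begins: read the wrist's pose just before it. calibration takes no time and is no camera call; for the wrist camera it gives the pose at the moment of the call.
- sign_off(): hands the job in; it is judged then, once.
Trained networks look in the newest picture that a camera, given by its name, has taken for a name from the list of things; names that differ only in an ending like _2 or _b are one class to them, and where a whole thing is asked for, a point or a joint stands for the part that bears it (a point fixed in the world has none). Each returns a list of dicts, best first, with "score" (0 to 1); they miss things now and then, are a little off and sometimes report something else, mostly with a low value. They report only what shows in the picture. A call takes as long as a camera call.
- look_for(camera, label): "at" ([x, y, z] in mm, in the coordinates of the camera as it stood for that picture, good to about 4 mm: the middle of the surface that is visible of it).
- outline_of(camera, label): "pixels" (420x560 bool, what is visible of it).
The state is a dict: "time": time; "joint_pos": joint angles; "joint_velocities": joint speeds; "joint_efforts": joint torques, N m; "tcp_pos": TCP position; "tcp_rot": TCP orientation; "wrist_force": force on the tool from outside, world axes, zero at the start; "wrist_torque": the same for the moment, N m; "width": opening from 0.0 (shut) to 1.0 (fully open); "gripper_force": force on a finger pad.
Only numpy, scipy, OpenCV 4.12 (cv2) and the standard library are available. Lean on these libraries where they do the work, as an engineer would, in place of code of your own. Each camera call takes 0.05 s, during which the arm holds its last target. There are 200 camera calls.

## Working session

There is one attempt and no reset: what is moved stays moved. The work goes in short steps, Python scripts to look and compute and a tool call to move; the robot and the scene stay as the last step left them, time stands still between calls to the robot, and variables do not carry over. Pictures are saved under pics/ and viewed, at most 10 in all, crops included, and the job is handed in when it is done.

Besides the shell and the picture viewer there is one more tool, called by a JSON object that holds its "api" and its "payload". move_arm: Moves the arm, as the interface text tells. Its arguments: {"type":"object","properties":{"gripper":{"type":"array","items":{"type":"number"}},"linear":{"type":"array","items":{"type":"array","items":{"type":"number"}}},"turn":{"type":"array","items":{"type":"number"}},"force":{"type":"number"}},"required":["gripper","linear","turn"]}

```bash
mkdir -p pics; cat > h.py <<'E'
import numpy as np, cv2
from workcell import env, camera, calibration, sign_off, look_for, outline_of
def shot(n,f=None):
    c=calibration(n); im=camera(n)
    if f: cv2.imwrite('pics/'+f,im[:,:,::-1])
    return c,im
def world(c,p): return np.array(c['R']).T@(np.array(p)-np.array(c['t']))
def ray(c,u,v):
    f=210/np.tan(np.radians(c['fovy'])/2); R=np.array(c['R'])
    return -R.T@np.array(c['t']), R.T@np.array([(u-c['cx'])/f,(v-c['cy'])/f,1])
def atz(c,u,v,z):
    o,d=ray(c,u,v); return o+d*(z-o[2])/d[2]
def proj(c,X):
    f=210/np.tan(np.radians(c['fovy'])/2); p=np.array(c['R'])@np.array(X)+np.array(c['t']); return c['cx']+f*p[0]/p[2],c['cy']+f*p[1]/p[2]
def tri(c1,p1,c2,p2):
    A=[];b=[]
    for c,p in((c1,p1),(c2,p2)):
        o,d=ray(c,*p); d=d/np.linalg.norm(d); P=np.eye(3)-np.outer(d,d); A.append(P); b.append(P@o)
    return np.linalg.lstsq(np.vstack(A),np.hstack(b),rcond=None)[0]
E
python3 - <<'E'
from h import *
np.set_printoptions(precision=1,suppress=True)
ims=[]
for n in('scene','top'):
    c,im=shot(n); ims.append(im)
    for l in('tea_chest','drawer_bar','mug','white_cup','clip','drawer'):
        r=look_for(n,l)
        o=outline_of(n,l)
        px=o[0]['pixels'] if o else None
        print(n,l,[(round(q['score'],2),world(c,q['at'])) for q in r[:2]], None if px is None else np.argwhere(px).mean(0)[::-1])
        if l=='drawer_bar' and px is not None:
            pts=np.argwhere(px)[:,::-1]; print(pts.min(0),pts.max(0),px.sum())
cv2.imwrite('pics/a.png',np.vstack(ims)[:,:,::-1][::1])
cv2.imwrite('pics/scene.png',ims[0][:,:,::-1]);cv2.imwrite('pics/top.png',ims[1][:,:,::-1])
s=env.get_obs(); print(s['tcp_rot'],s['tcp_pos'],s['time'],env.hold_point_z)
E
```

```text
scene tea_chest [(0.63, array([627.8, 242.3,  38.3])), (0.61, array([669.4, 280.6,  99.8]))] [277.1 166.5]
scene drawer_bar [(0.94, array([621.1, 252.8,  41.5]))] [274.3 195.2]
[225 177] [324 215] 3010
scene mug [(0.66, array([442.9, 383. ,  65.1]))] [176.7 206.8]
scene white_cup [(0.76, array([684. ,  48.5,  52.8]))] [357.5 216.8]
scene clip [] None
scene drawer [(0.93, array([624.8, 246.3,  38. ]))] [357.4 216.8]
top tea_chest [(0.88, array([696.1, 290.7,  99.2]))] [225.4 161.4]
top drawer_bar [(0.77, array([609.8, 241.2,  60.2]))] [252.4 203.8]
[206 169] [296 237] 1841
top mug [(0.96, array([440.2, 408.9,  37.1]))] [175.8 283.2]
top white_cup [(0.97, array([691.6,  45.6,  39.5])), (0.29, array([611. , 240.1,  61.5]))] [341.1 169.2]
top clip [] None
top drawer [(0.96, array([612.8, 241.3,  61.3]))] [253.1 203.8]
[[-0.9  0.5  0. ]
 [ 0.5  0.9 -0. ]
 [-0.   0.  -1. ]] [236.3 468.8 206.8] 1.3 18.700000000000003
```

View pics/scene.png

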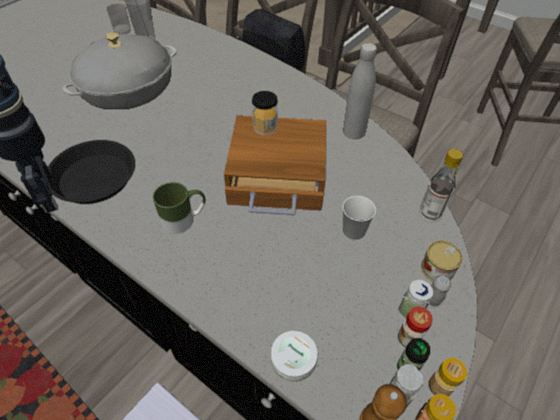

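View pics/top.png

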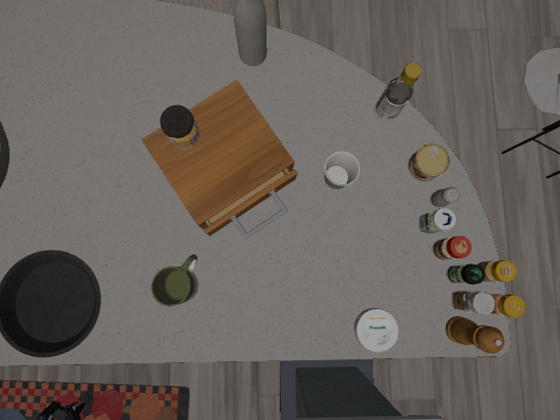

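Scene: the chest is at about (277,165), its bar at (250-297,203-212), the mug at (177,207) and the cup at (357,217). In the top view the bar runs from (241,236) to (287,207). I'll zoom in on both views.

```bash
python3 - <<'E'
import cv2,numpy as np
t=cv2.imread('pics/top.png')[160:250,190:310]; s=cv2.imread('pics/scene.png')[165:225,215:335]
a=cv2.resize(t,None,fx=5,fy=5,interpolation=cv2.INTER_CUBIC); cv2.imwrite('pics/zt.png',cv2.convertScaleAbs(a,alpha=1.3))
b=cv2.resize(s,None,fx=6,fy=6,interpolation=cv2.INTER_CUBIC); cv2.imwrite('pics/zs.png',b)
E
```

```text
(no output)
```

View pics/zt.png

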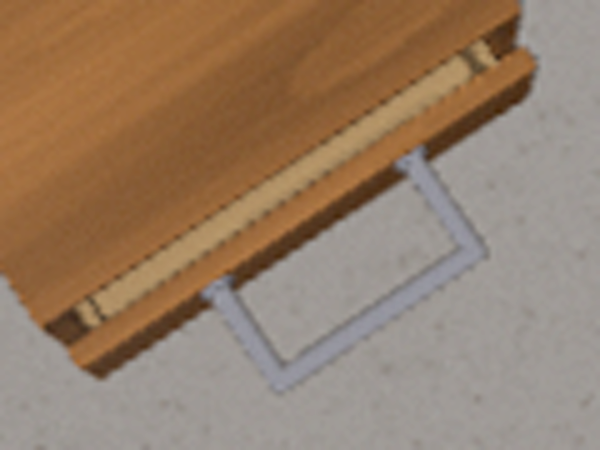

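View pics/zs.png

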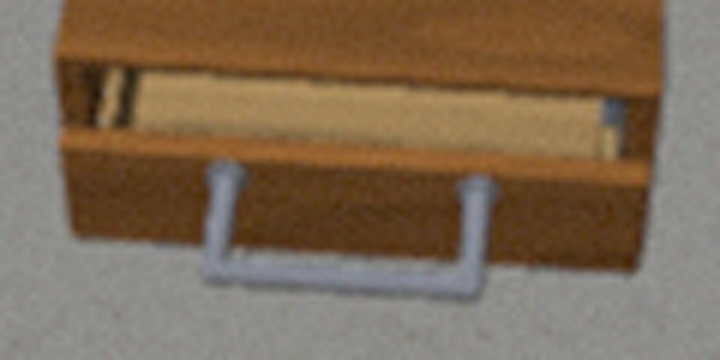

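Top: the bar's ends are at about (246.2,236.0) and (285.2,209.6). Scene: the ends are at about (249.6,210) and (293.8,212.5).

```bash
python3 - <<'E'
from h import *
np.set_printoptions(precision=1,suppress=True)
t=calibration('top'); s=calibration('scene')
q=lambda u,v:((u+.5)/5-.5+190,(v+.5)/5-.5+160)
r=lambda u,v:((u+.5)/6-.5+215,(v+.5)/6-.5+165)
L=(q(282,382),r(212,270)); Rr=(q(478,251),r(476,286))
a,b=[tri(t,x[0],s,x[1]) for x in(L,Rr)]
print('tri',a,b,(a+b)/2)
a,b=[atz(t,*x[0],58) for x in(L,Rr)]; print('z58',a,b,(a+b)/2,np.linalg.norm(a-b)); d=b-a
print('yaw of handle normal(-x axis dir)',np.degrees(np.arctan2(d[1],d[0])))
# panel top edge and chest top front edge
for z,p1,p2 in((70,(75,362),(532,62)),(102,(45,325),(518,10))):
    a,b=atz(t,*q(*p1),z),atz(t,*q(*p2),z); d=b-a; print(z,a,b,np.linalg.norm(d),np.degrees(np.arctan2(d[1],d[0])))
o=env.get_obs(); print(o['tcp_rot'].round(4) if hasattr(o['tcp_rot'],'round') else o['tcp_rot'])
E
```

```text
tri [541.8 256.5  57.5] [597.2 171.4  58.1] [569.5 214.   57.8]
z58 [542.4 255.9  58. ] [597.4 171.2  58. ] [569.9 213.6  58. ] 100.9811214040045
yaw of handle normal(-x axis dir) -56.982268720485074
70 [551.2 342.1  70. ] [677.4 146.6  70. ] 232.69453693528942 -57.14712434784013
102 [563.2 349.4 102. ] [692.  153.9 102. ] 234.12719823485398 -56.642419242936334
[[-0.9  0.5  0. ]
 [ 0.5  0.9 -0. ]
 [-0.   0.  -1. ]]
```

```bash
cat >> h.py <<'E'
def go(x,y,z,ang):
    o=env.get_obs(); R=np.array(o['tcp_rot']); p=np.array(o['tcp_pos'])
    a=np.degrees(np.arctan2(R[1,1],R[0,1])); t=(a-ang+90)%180-90
    print('t',round(o['time'],2),'pos',p.round(1),'yang',round(a,2),'tilt',R[:,2].round(3),'shift m',(R.T@(np.array([x,y,z])-p)/1000).round(4),'turn',round(t,2),'w',o['width'],'F',np.round(o['wrist_force'],1),'g',o['gripper_force'],'q',np.round(o['joint_pos'],0))
E
python3 - <<'E'
from h import *
go(569.7,213.8,180,33)
E
```

```text
t 1.3 pos [236.3 468.8 206.8] yang 63.25 tilt [ 0. -0. -1.] shift m [-0.4125 -0.0777  0.0268] turn 30.25 w 0.9986462732849651 F [-0.  -0.6  0.6] g 0.0 q [56.  3.  6. 93. -0. 83.]
```

{"api": "move_arm", "payload": {"gripper": [0.5,0.5,0.5,0.5,0.5], "linear": [[-0.04,-0.0075,0],[-0.08,-0.015,0],[-0.12,-0.0225,0],[-0.16,-0.03,0],[-0.2,-0.038,0]], "turn": [6,12,18,24,30.2], "force": 40}}

```text
time: 1.72
tcp_pos: [399.0, 343.7, 207.0]
tcp_rot: [[-0.542, 0.841, 0.0], [0.841, 0.542, 0.0], [0.0, 0.001, -1.0]]
wrist_force: [0.0, 0.5, 0.1]
width: 0.499
gripper_force: 0.0
```

```bash
python3 - <<'E'
from h import *
go(569.7,213.8,150,33)
E
```

```text
t 1.72 pos [399.  343.7 207. ] yang 32.79 tilt [ 0.  0. -1.] shift m [-0.2017  0.0731  0.057 ] turn -0.21 w 0.4993202852712062 F [0.  0.5 0.1] g 0.0 q [33.  3.  6. 93.  0. 91.]
```

{"api": "move_arm", "payload": {"gripper": [0.4,0.4,0.4,0.4,0.4], "linear": [[-0.04,0.0146,0.01],[-0.08,0.029,0.02],[-0.12,0.044,0.03],[-0.16,0.058,0.045],[-0.2,0.073,0.057]], "turn": [0,0,0,0,0]}}

```text
time: 2.13
tcp_pos: [560.0, 222.6, 152.8]
tcp_rot: [[-0.545, 0.838, 0.0], [0.838, 0.545, 0.0], [0.0, 0.0, -1.0]]
wrist_force: [0.7, 1.3, -0.2]
width: 0.4
gripper_force: 0.0
```

```bash
python3 - <<'E'
from h import *
go(569.7,213.8,40,33)
c,im=shot('wrist','w1.png')
print(proj(c,[569.7,213.8,58]),[proj(c,[569.7-s*.545*50,213.8+s*.839*50,58]) for s in(1,-1)])
E
```

```text
t 2.13 pos [560.  222.6 152.8] yang 33.04 tilt [ 0.  0. -1.] shift m [-0.0126  0.0033  0.1128] turn 0.04 w 0.3999438371053591 F [ 0.7  1.3 -0.2] g 0.0 q [15. 14. 12. 88.  0. 72.]
(np.float64(283.6501049621853), np.float64(221.05699002556156)) [(np.float64(283.89952204410645), np.float64(158.63472959113776)), (np.float64(283.42333439507445), np.float64(277.8114484212107))]
```

View pics/w1.png

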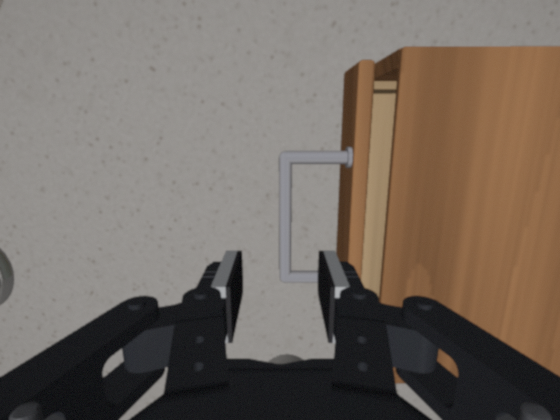

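The wrist view shows the bar upright at u≈286, v 157–277, and the prediction agrees to within 2 px. I'll let it settle and then go down.

{"api": "move_arm", "payload": {"gripper": [0.4,0.4], "linear": [[0,0,0.02],[0,0,0.03]], "turn": [0,0]}}

```text
time: 2.35
tcp_pos: [558.7, 222.8, 121.0]
tcp_rot: [[-0.543, 0.84, -0.002], [0.84, 0.543, -0.001], [0.001, -0.002, -1.0]]
wrist_force: [0.1, -0.3, -0.3]
width: 0.405
gripper_force: 0.0
```

```bash
python3 - <<'E'
from h import *
camera('top');camera('top')
go(570.5,214.5,40,33)
E
```

```text
t 2.45 pos [556.4 223.6 120.2] yang 33.05 tilt [-0.006 -0.001 -1.   ] shift m [-0.0155  0.0073  0.0801] turn 0.05 w 0.3992852039300848 F [-0.7 -0.  -0.2] g 0.0 q [15. 14.  9. 85.  0. 72.]
```

{"api": "move_arm", "payload": {"gripper": [0.4,0.4,0.4,0.4,0.4], "linear": [[-0.0155,0.0073,0.0],[-0.0155,0.0073,0.03],[-0.0155,0.0073,0.055],[-0.0155,0.0073,0.08],[-0.0155,0.0073,0.08]], "turn": [0,0,0,0,0]}}

```text
time: 2.87
tcp_pos: [568.4, 214.9, 38.0]
tcp_rot: [[-0.547, 0.837, -0.01], [0.837, 0.547, -0.002], [0.003, -0.009, -1.0]]
wrist_force: [-1.3, 0.2, -2.0]
width: 0.399
gripper_force: 0.0
```

```bash
python3 - <<'E'
from h import *
camera('top')
go(570.5,214.5,40,33)
E
```

```text
t 2.92 pos [569.8 215.2  40.7] yang 33.14 tilt [-0.006 -0.002 -1.   ] shift m [-0.001   0.0002  0.0007] turn 0.14 w 0.3987972423578537 F [-0.4 -0.2  0.4] g 0.0 q [14. 17.  3. 76.  0. 71.]
```

Close the fingers on the bar.

{"api": "move_arm", "payload": {"gripper": [0,0,0,0,0], "linear": [[0,0,0],[0,0,0],[0,0,0],[0,0,0],[0,0,0]], "turn": [0,0,0,0,0], "force": 50}}

```text
time: 3.33
tcp_pos: [574.2, 215.4, 44.9]
tcp_rot: [[-0.545, 0.838, 0.003], [0.838, 0.545, 0.001], [-0.001, 0.003, -1.0]]
wrist_force: [0.2, 0.3, 0.1]
width: -0.001
gripper_force: 0.0
```

```bash
python3 - <<'E'
from h import *
c,im=shot('wrist'); t,im2=shot('top'); s,im3=shot('scene')
x=cv2.resize(im2[160:270,190:320],(520,440)); y=cv2.resize(im3[150:240,210:340],(520,360))
cv2.imwrite('pics/m.png',np.vstack([np.hstack([cv2.resize(im,(400,300)),cv2.resize(x,(400,300))]),np.hstack([cv2.resize(y,(400,300)),np.zeros((300,400,3),np.uint8)])])[:,:,::-1])
go(570.5,214.5,40,33)
E
```

```text
t 3.48 pos [573.5 215.1  43.8] yang 33.05 tilt [ 0.001  0.    -1.   ] shift m [ 0.0011 -0.0028  0.0038] turn 0.05 w 0.00023672512775686172 F [ 0.2  1.1 -0.6] g 0.0 q [14. 17.  3. 76.  0. 71.]
```

View pics/m.png

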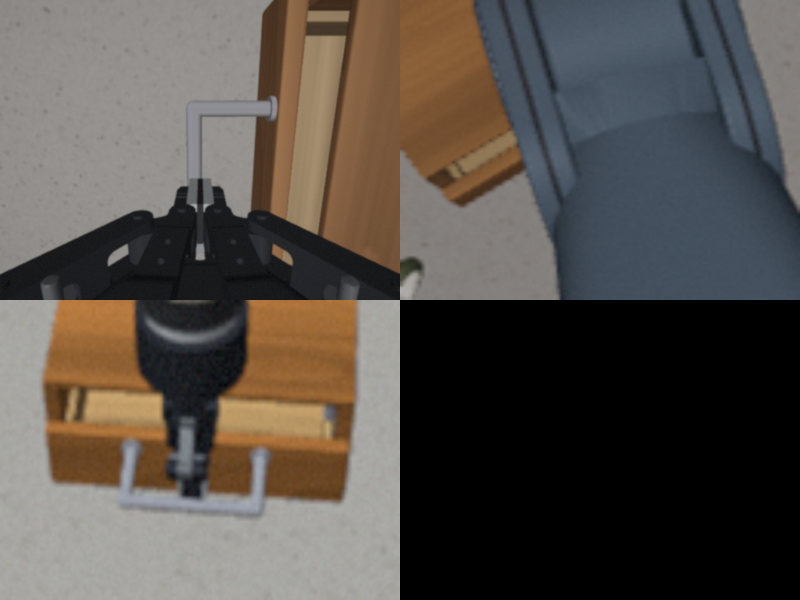

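The fingers read shut while the bar lies under or between them at about u=195 of the 400 px wrist tile. I'll check the tip height by projecting it.

```bash
python3 - <<'E'
from h import *
c,im=shot('wrist'); s,im3=shot('scene'); im=im.copy()
o=env.get_obs(); T=np.array(o['tcp_pos'])
B=np.array([570.,213.8,58])
S=5; x=cv2.resize(im3[165:225,235:315],None,fx=S,fy=S,interpolation=cv2.INTER_CUBIC); 
y=cv2.resize(im[220:340,220:340],None,fx=3.33,fy=3.33,interpolation=cv2.INTER_CUBIC)
for P,col in((T,(255,0,0)),(B,(0,255,0))):
    u,v=proj(s,P); print('scene',u,v); cv2.circle(x,(int((u-235+.5)*S),int((v-165+.5)*S)),4,col,1)
    u,v=proj(c,P); print('wrist',u,v); cv2.circle(y,(int((u-220+.5)*3.33),int((v-220+.5)*3.33)),4,col,1)
cv2.imwrite('pics/z2.png',np.hstack([x,np.vstack([y])[:300]])[:,:,::-1])
print(T,o['width'])
E
```

```text
scene 272.764083765281 213.61941742116974
wrist 278.920587648692 249.6282959137548
scene 272.2832962391724 210.7343932988321
wrist 271.89689940389326 259.37880385538614
[573.2372672  215.00984792  43.33477147] -0.0035966947125706675
```

View pics/z2.png

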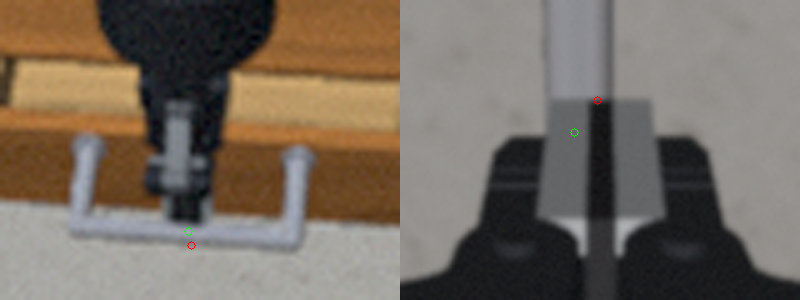

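```bash
python3 - <<'E'
from h import *
c=calibration('wrist'); f=210/np.tan(np.radians(c['fovy'])/2)
print('f',f,c['cx'],c['cy'])
R=np.array(c['R']);t=np.array(c['t'])
T=np.array(env.get_obs()['tcp_pos'])
for n,P in(('tcp',T),('bar',[570,213.8,58])): d=(R@np.array(P)+t)[2]; print(n,d,'px/mm',f/d)
print('cam',-R.T@t, 'tcp',T); print(R.round(3))
for s in(1,-1):
  for z in(58,40): print(s,z,proj(c,[569.7-s*.545*50,213.8+s*.839*50,z]))
o=env.get_obs(); print(o)
E
```

```text
f 338.54635824566844 279.88824922940535 210.8849954821295
tcp 178.0390705812989 px/mm 1.9015284518185367
bar 163.68070710721256 px/mm 2.0683339180830704
cam [537.36891973 270.52534524 209.93014825] tcp [573.2372672  215.00984792  43.33477147]
[[ 0.838  0.546  0.   ]
 [ 0.527 -0.809  0.259]
 [ 0.142 -0.217 -0.966]]
1 58 (np.float64(271.32952577805173), np.float64(155.18943502365607))
1 40 (np.float64(272.21397898356486), np.float64(151.54179855332723))
-1 58 (np.float64(272.3703810360591), np.float64(348.5813336119817))
-1 40 (np.float64(273.043221395481), np.float64(328.09283520262727))
{'time': 3.5833, 'joint_pos': array([1.42856587e+01, 1.70476222e+01, 3.21814698e+00, 7.61660989e+01,
       1.89079118e-03, 7.12386893e+01]), 'joint_velocities': array([-0.07191278,  0.215271  , -0.2010978 ,  0.01637874, -0.01881602,
        0.06026768]), 'joint_efforts': array([ 1.29505119e-02, -4.29445767e+01,  3.16479242e+01, -3.53573843e-03,
        5.59039327e-04,  1.65118428e-05]), 'tcp_pos': array([573.2372672 , 215.00984792,  43.33477147]), 'tcp_rot': array([[-5.45326372e-01,  8.38223803e-01,  6.67144960e-05],
       [ 8.38223806e-01,  5.45326369e-01,  5.10410808e-05],
       [ 6.40267492e-06,  8.37557261e-05, -9.99999996e-01]]), 'wrist_force': array([ 0.11042249, -0.74258784,  0.17046994]), 'wrist_torque': array([ 0.01021912, -0.02665952,  0.00778524]), 'gripper_force': 0.0, 'width': -0.0035966947125706675}
```

The wrist view puts the bar within about 3 mm sideways of the shut fingers, so the tips closed above it rather than round it. I'll open, move 3 mm towards the front, go lower and close again.

{"api": "move_arm", "payload": {"gripper": [0.4,0.4,0.4,0.4,0.4], "linear": [[0,0,0],[0,-0.003,0],[0,-0.003,0],[0,-0.003,0.005],[0,-0.003,0.01]], "turn": [0,0,0,0,0]}}

```text
time: 4.0
tcp_pos: [571.0, 213.5, 33.3]
tcp_rot: [[-0.545, 0.838, 0.001], [0.838, 0.545, 0.0], [-0.0, 0.001, -1.0]]
wrist_force: [-0.3, -0.8, -0.1]
width: 0.401
gripper_force: 0.0
```

{"api": "move_arm", "payload": {"gripper": [0.4,0.4,0.4], "linear": [[0,0,0.005],[0,0,0.01],[0,0,0.01]], "turn": [0,0,0]}}

```text
time: 4.25
tcp_pos: [569.3, 213.1, 21.1]
tcp_rot: [[-0.545, 0.838, -0.003], [0.838, 0.545, -0.001], [0.001, -0.003, -1.0]]
wrist_force: [-0.2, 0.4, 0.2]
width: 0.4
gripper_force: 0.0
```

```bash
python3 - <<'E'
from h import *
c,im=shot('wrist'); s,im3=shot('scene')
S=5; x=cv2.resize(im3[165:225,235:315],None,fx=S,fy=S,interpolation=cv2.INTER_CUBIC)
cv2.imwrite('pics/z3.png',np.hstack([x,cv2.resize(im,(400,300))])[:,:,::-1])
go(570,214,30,33)
E
```

```text
t 4.35 pos [570.1 213.3  22.5] yang 33.05 tilt [-0.001 -0.    -1.   ] shift m [ 0.0007  0.0003 -0.0075] turn 0.05 w 0.4048249434026542 F [-0.4 -0.2  0.5] g 0.0 q [14. 17.  1. 74. -0. 71.]
```

View pics/z3.png

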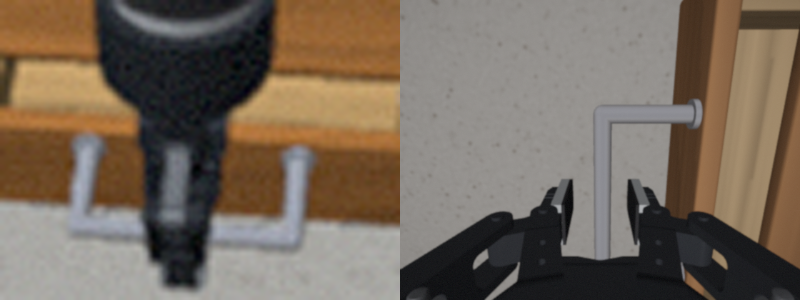

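Now one finger is in front of the bar and the other behind it, with the bar at u≈602 between the pads. Close.

{"api": "move_arm", "payload": {"gripper": [0,0,0,0,0], "linear": [[0,0,0],[0,0,0],[0,0,0],[0,0,0],[0,0,0]], "turn": [0,0,0,0,0], "force": 60}}

```text
time: 4.77
tcp_pos: [570.9, 213.5, 23.7]
tcp_rot: [[-0.545, 0.838, 0.001], [0.838, 0.545, 0.0], [-0.0, 0.001, -1.0]]
wrist_force: [-0.5, -1.2, 1.4]
width: 0.086
gripper_force: 58.6
```

{"api": "move_arm", "payload": {"gripper": [0,0,0,0,0], "linear": [[0,-0.015,0],[0,-0.035,0],[0,-0.06,0],[0,-0.085,0],[0,-0.11,0]], "turn": [0,0,0,0,0]}}

```text
time: 5.18
tcp_pos: [479.3, 153.7, 23.7]
tcp_rot: [[-0.546, 0.838, 0.003], [0.838, 0.546, 0.002], [-0.001, 0.004, -1.0]]
wrist_force: [2.0, 0.9, 1.2]
width: 0.082
gripper_force: 60.3
```

{"api": "move_arm", "payload": {"gripper": [0,0,0,0,0], "linear": [[0,-0.005,0],[0,-0.01,0],[0,-0.015,0],[0,-0.015,0],[0,-0.015,0]], "turn": [0,0,0,0,0]}}

```text
time: 5.6
tcp_pos: [466.1, 145.1, 23.7]
tcp_rot: [[-0.545, 0.838, 0.0], [0.838, 0.545, -0.001], [-0.001, -0.0, -1.0]]
wrist_force: [-1.4, -2.9, 2.7]
width: 0.089
gripper_force: 60.7
```

```bash
python3 - <<'E'
from h import *
go(570.5-.8387*150,213.4-.5446*150,23,33)
E
```

```text
t 5.6 pos [466.1 145.1  23.7] yang 33.05 tilt [ 0.    -0.001 -1.   ] shift m [ 0.0005 -0.0253  0.0007] turn 0.05 w 0.08874018599978947 F [-1.4 -2.9  2.7] g 60.65347373485565 q [  9.  -0. -18.  72.  -0.  66.]
```

{"api": "move_arm", "payload": {"gripper": [0,0,0,0,0], "linear": [[0,-0.002,0],[0,-0.004,0],[0,-0.006,0],[0,-0.008,0],[0,-0.008,0]], "turn": [0,0,0,0,0]}}

```text
time: 6.02
tcp_pos: [459.5, 140.8, 23.7]
tcp_rot: [[-0.545, 0.838, 0.001], [0.838, 0.545, -0.0], [-0.001, 0.001, -1.0]]
wrist_force: [0.4, -0.5, 4.7]
width: 0.085
gripper_force: 60.7
```

{"api": "move_arm", "payload": {"gripper": [0,0,0,0,0], "linear": [[0,-0.002,0],[0,-0.004,0],[0,-0.006,0],[0,-0.006,0],[0,-0.006,0]], "turn": [0,0,0,0,0]}}

```text
time: 6.43
tcp_pos: [454.1, 137.3, 23.7]
tcp_rot: [[-0.545, 0.838, 0.0], [0.838, 0.545, -0.001], [-0.001, -0.0, -1.0]]
wrist_force: [-0.8, -0.3, 5.9]
width: 0.084
gripper_force: 60.9
```

{"api": "move_arm", "payload": {"gripper": [0,0,0,0,0], "linear": [[0,-0.002,0],[0,-0.004,0],[0,-0.006,0],[0,-0.006,0],[0,-0.006,0]], "turn": [0,0,0,0,0]}}

```text
time: 6.85
tcp_pos: [450.6, 134.9, 23.7]
tcp_rot: [[-0.545, 0.838, 0.003], [0.838, 0.545, 0.002], [-0.0, 0.004, -1.0]]
wrist_force: [6.0, 1.7, 1.7]
width: 0.087
gripper_force: 60.5
```

{"api": "move_arm", "payload": {"gripper": [0,0,0,0,0], "linear": [[0,-0.002,0],[0,-0.004,0],[0,-0.005,0],[0,-0.005,0],[0,-0.005,0]], "turn": [0,0,0,0,0]}}

```text
time: 7.27
tcp_pos: [450.8, 135.1, 23.8]
tcp_rot: [[-0.546, 0.838, 0.012], [0.838, 0.546, 0.008], [0.0, 0.014, -1.0]]
wrist_force: [15.8, 9.1, -7.6]
width: 0.087
gripper_force: 59.7
```

Stopped: the pull force rose to 18 N without motion, 143 mm from the start. I'll relax, release and lift.

{"api": "move_arm", "payload": {"gripper": [0,0,0.4,0.4,0.4], "linear": [[0,0.004,0],[0,0.007,0],[0,0.007,0],[0,0.007,0],[0,0.007,0]], "turn": [0,0,0,0,0]}}

```text
time: 7.68
tcp_pos: [448.5, 135.0, 21.6]
tcp_rot: [[-0.545, 0.838, -0.005], [0.838, 0.545, -0.001], [0.002, -0.004, -1.0]]
wrist_force: [0.8, -0.2, -0.7]
width: 0.4
gripper_force: 0.0
```

{"api": "move_arm", "payload": {"gripper": [0.4,0.4,0.4,0.4,0.4], "linear": [[0,0,-0.03],[0,0,-0.065],[0,0,-0.1],[0,0,-0.14],[0,0,-0.17]], "turn": [0,0,0,0,0]}}

```text
time: 8.1
tcp_pos: [450.0, 135.2, 195.1]
tcp_rot: [[-0.545, 0.838, -0.001], [0.838, 0.545, -0.0], [0.0, -0.001, -1.0]]
wrist_force: [0.5, 0.7, -0.0]
width: 0.397
gripper_force: 0.0
```

```bash
python3 - <<'E'
from h import *
np.set_printoptions(precision=1,suppress=True)
ims={}
for n in('scene','top','wrist'):
    c,im=shot(n); ims[n]=im
    for l in('follower_knob','clip','follower'):
        r=look_for(n,l); o=outline_of(n,l)
        print(n,l,[(round(q['score'],2),world(c,q['at'])) for q in r[:2]], [np.argwhere(q['pixels']).mean(0)[::-1] for q in o[:2]])
go(0,0,0,33)
cv2.imwrite('pics/s2.png',ims['scene'][:,:,::-1]);cv2.imwrite('pics/t2.png',ims['top'][:,:,::-1]);cv2.imwrite('pics/wr2.png',ims['wrist'][:,:,::-1])
a=cv2.resize(ims['scene'][150:260,200:340],(400,314)); b=cv2.resize(ims['top'][150:290,180:330],(400,373)); w=cv2.resize(ims['wrist'],(400,300))
g=np.zeros((600,800,3),np.uint8); g[:300,:400]=a[:300]; g[:373,400:]=b; g[300:,:400]=w
cv2.imwrite('pics/g2.png',g[:,:,::-1])
E
```

```text
scene follower_knob [(0.71, array([570.9, 202.6,  43.2]))] [array([275.5, 216.4])]
scene clip [(0.38, array([575. ,  96. ,  71.6]))] []
scene follower [(0.97, array([576.3, 199.8,  42.6]))] [array([273.1, 216.1])]
top follower_knob [(0.73, array([566.1, 216.6,  55.1]))] [array([266.4, 223.3])]
top clip [] []
top follower [(0.62, array([564.9, 213.6,  54.4]))] [array([265.2, 224.1])]
wrist follower_knob [(0.72, array([559.3, 215.5,  56.5]))] [array([432. , 182.3])]
wrist clip [] [array([380. , 296.8])]
wrist follower [(0.95, array([561.3, 216.6,  53.9]))] [array([432.1, 181.6])]
t 9.15 pos [450.9 135.4 193.3] yang 33.05 tilt [ 0.  0. -1.] shift m [ 0.1 -0.5  0.2] turn 0.05 w 0.40263127881012684 F [-0.5  0.1 -0.7] g 0.0 q [ 9. -5. -4. 92. -0. 65.]
```

View pics/g2.png

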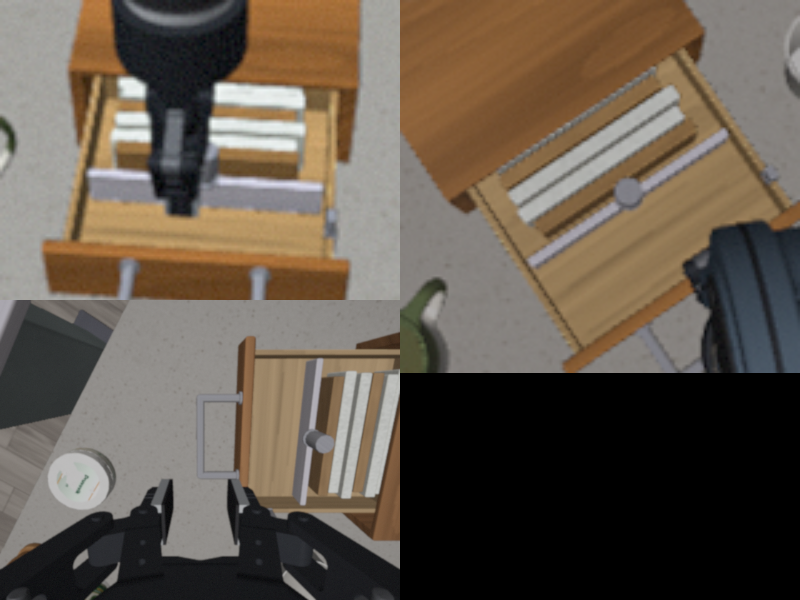

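The scene and top tiles show the drawer out. The knob is near top px (265.5,222) and the clip near top px (318.7,215.6) and scene px (315.9,227.7). The mug and cup haven't moved.

```bash
python3 - <<'E'
from h import *
np.set_printoptions(precision=1,suppress=True)
t=calibration('top');s=calibration('scene');w=calibration('wrist')
ex=np.array([.8387,.5446,0]);ey=np.array([-.5446,.8387,0]); O=np.array([450.8,135.1,0])
ch=lambda P:(np.array([(P-O)@ex,(P-O)@ey,P[2]]))
k=atz(t,265.4,221.6,92); print('knob top@92',k,ch(k))
# wrist knob: top disc tile (322,443),scale 1.4
kw=(322*1.4,(443-300)*1.4); k2=atz(w,*kw,92); print('knob wrist@92',k2,ch(k2)); P=tri(t,(265.4,221.6),w,kw); print('knob tri',P,ch(P))
c=tri(t,(318.7,215.6),s,(315.9,227.7)); print('clip tri',c,ch(c))
for z in(84,72,60):
  for n,cc,p in(('top',t,(318.5,215.4)),('scene',s,(315.9,227.7)),('wrist',w,(380,296.8))): print('clip',n,z,ch(atz(cc,*p,z)))
# plate top edge ends in top: tile (532,263),(727,135)
for p in((532,263),(727,135)): print('plate@56',ch(atz(t,180+(p[0]-400)/2.667,150+p[1]/2.667,56)))
cv2.imwrite('pics/cl.png',np.hstack([cv2.resize(cv2.imread('pics/wr2.png')[240:360,320:440],(400,400),interpolation=cv2.INTER_CUBIC),cv2.resize(cv2.imread('pics/t2.png')[190:240,285:335],(400,400),interpolation=cv2.INTER_CUBIC)]))
go(*(O+ex*141)[:2],150,33)
E
```

```text
knob top@92 [568.3 213.7  92. ] [141.4   1.9  92. ]
knob wrist@92 [565.8 214.   92. ] [139.4   3.5  92. ]
knob tri [569.  214.1  86.5] [142.1   1.9  86.5]
clip tri [581.9 100.9  71.7] [  91.3 -100.1   71.7]
clip top 84 [ 91.2 -97.7  84. ]
clip scene 84 [ 82.  -99.8  84. ]
clip wrist 84 [ 91.3 -88.3  84. ]
clip top 72 [ 91.9 -99.7  72. ]
clip scene 72 [  91.2 -100.4   72. ]
clip wrist 72 [ 95.3 -95.   72. ]
clip top 60 [  92.5 -101.7   60. ]
clip scene 60 [ 100.4 -101.    60. ]
clip wrist 60 [  99.2 -101.7   60. ]
plate@56 [140.   95.3  56. ]
plate@56 [138.4 -92.3  56. ]
t 9.15 pos [450.9 135.4 193.3] yang 33.05 tilt [ 0.  0. -1.] shift m [-0.   0.1  0. ] turn 0.05 w 0.40263127881012684 F [-0.5  0.1 -0.7] g 0.0 q [ 9. -5. -4. 92. -0. 65.]
```

```bash
python3 - <<'E'
from h import *
s=calibration('scene');w=calibration('wrist')
ex=np.array([.8387,.5446,0])
print('now obs (263,224.6)')
for dz in(-8,0,8,16,24): print(dz,np.round([proj(s,np.array([450.9,135.4,193.3+dz])-ex*o) for o in(17,24)],1).tolist())
print('z3 obs',235+183/5,165+288/5)
for dz in(-8,0,8,16,24): print(dz,np.round([proj(s,np.array([570.1,213.3,22.5+dz])-ex*o) for o in(17,24)],1).tolist())
# z2: shut
print('z2 tip', 235+187/5,165+222/5)
for dz in(0,8,16,24): print(dz,np.round([proj(s,np.array([573.2,215,43.3+dz])-ex*o) for o in(0,7)],1).tolist())
# bar position test from grasp height
E
```

```text
now obs (263,224.6)
-8 [[264.7, 233.2], [264.3, 236.2]]
0 [[264.6, 230.6], [264.3, 233.6]]
8 [[264.6, 228.0], [264.2, 231.0]]
16 [[264.5, 225.4], [264.1, 228.4]]
24 [[264.4, 222.7], [264.0, 225.7]]
z3 obs 271.6 222.6
-8 [[271.9, 228.0], [271.7, 230.4]]
0 [[271.9, 226.0], [271.6, 228.3]]
8 [[271.9, 223.9], [271.6, 226.2]]
16 [[271.9, 221.8], [271.6, 224.1]]
24 [[271.8, 219.6], [271.6, 222.0]]
z2 tip 272.4 209.4
0 [[272.8, 213.6], [272.5, 216.0]]
8 [[272.7, 211.5], [272.5, 213.8]]
16 [[272.7, 209.3], [272.5, 211.6]]
24 [[272.7, 207.1], [272.4, 209.4]]
```

View pics/cl.png

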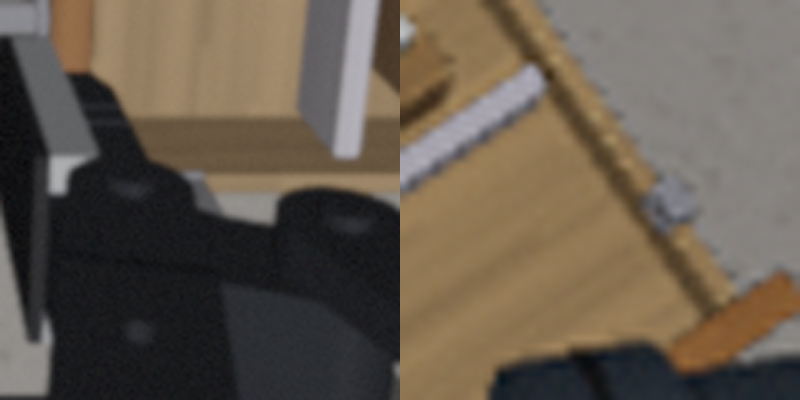

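All three sightings put the real fingertips about 20 mm above the reported TCP, which explains the first miss. So for tips at 72 mm I'll aim for a reported z of about 52. I go over the knob now.

{"api": "move_arm", "payload": {"gripper": [0.5,0.5,0.5,0.5,0.5], "linear": [[0,0.035,0],[0.001,0.07,0],[0.0015,0.105,0],[0.0015,0.141,0],[0.0015,0.141,0.03]], "turn": [0,0,0,0,0]}}

```text
time: 9.57
tcp_pos: [579.3, 218.2, 168.1]
tcp_rot: [[-0.547, 0.837, 0.017], [0.837, 0.547, 0.005], [-0.005, 0.017, -1.0]]
wrist_force: [2.5, 0.0, 0.4]
width: 0.498
gripper_force: 0.0
```

```bash
python3 - <<'E'
from h import *
camera('top')
ex=np.array([.8387,.5446,0]);ey=np.array([-.5446,.8387,0]); O=np.array([450.8,135.1,0])
P=O+ex*141+ey*1.5; go(P[0],P[1],52,33)
c,im=shot('wrist'); 
for l in('follower_knob','follower','clip'):
    for q in outline_of('wrist',l)[:1]:
        a=np.argwhere(q['pixels']); print(l,q['score'],a.min(0)[::-1],a.max(0)[::-1])
        if l!='clip': # knob = rows of connected parts: width per row
            m=q['pixels']; print([(v,int(np.flatnonzero(m[v]).min()),int(np.flatnonzero(m[v]).max())) for v in range(a[:,0].min(),a[:,0].max(),12)])
print('pred knob top',proj(c,[P[0],P[1],92]),'tcp',proj(c,env.get_obs()['tcp_pos']))
E
```

```text
t 9.62 pos [569.5 214.9 155.8] yang 33.13 tilt [-0.006 -0.001 -1.   ] shift m [-0.001  -0.0015  0.1038] turn 0.13 w 0.5016306378187195 F [-4.  -1.  -8.8] g 0.0 q [14. 15. 14. 89.  0. 71.]
follower_knob 0.57 [89 42] [390 336]
[(42, 151, 158), (54, 147, 178), (66, 149, 390), (78, 150, 389), (90, 151, 388), (102, 152, 387), (114, 153, 386), (126, 154, 385), (138, 89, 384), (150, 89, 383), (162, 91, 382), (174, 93, 381), (186, 94, 380), (198, 95, 379), (210, 97, 379), (222, 99, 378), (234, 101, 376), (246, 104, 376), (258, 105, 375), (270, 166, 374), (282, 169, 326), (294, 232, 326), (306, 230, 329), (318, 226, 332), (330, 223, 226)]
follower 0.59 [263  79] [293 308]
[(79, 277, 282), (91, 274, 284), (103, 274, 284), (115, 274, 284), (127, 274, 284), (139, 274, 284), (151, 274, 284), (163, 275, 283), (175, 275, 284), (187, 275, 285), (199, 266, 291), (211, 264, 293), (223, 265, 291), (235, 275, 283), (247, 275, 284), (259, 275, 283), (271, 275, 282), (283, 276, 283), (295, 275, 283), (307, 276, 282)]
pred knob top (np.float64(277.1711379729953), np.float64(217.847785742532)) tcp (np.float64(274.83494196535514), np.float64(256.5838822787421))
```

The knob is centred between the fingers, to within about 1 mm across. Going down.

{"api": "move_arm", "payload": {"gripper": [0.5,0.5,0.5,0.5,0.5], "linear": [[0,0,0.0],[0,0,0.015],[0,0,0.03],[0,0,0.045],[0,0,0.055]], "turn": [0,0,0,0,0]}}

```text
time: 10.23
tcp_pos: [568.4, 213.3, 109.8]
tcp_rot: [[-0.545, 0.838, 0.003], [0.838, 0.545, 0.001], [-0.001, 0.003, -1.0]]
wrist_force: [-0.5, -1.0, -0.1]
width: 0.498
gripper_force: 0.0
```

```bash
python3 - <<'E'
from h import *
camera('top')
ex=np.array([.8387,.5446,0]);ey=np.array([-.5446,.8387,0]); O=np.array([450.8,135.1,0])
P=O+ex*141+ey*2; go(P[0],P[1],52,33)
E
```

```text
t 10.28 pos [567.1 213.1 107.2] yang 33.03 tilt [-0.001 -0.    -1.   ] shift m [-0.0001  0.001   0.0552] turn 0.03 w 0.499828915525626 F [-0.9  0.7 -1.2] g 0.0 q [14. 15.  8. 83. -0. 71.]
```

{"api": "move_arm", "payload": {"gripper": [0.5,0.5,0.5,0.5,0.5], "linear": [[0,0.001,0.015],[0,0.001,0.03],[0,0.001,0.045],[0,0.001,0.055],[0,0.001,0.055]], "turn": [0,0,0,0,0]}}

```text
time: 10.7
tcp_pos: [567.6, 213.6, 51.8]
tcp_rot: [[-0.545, 0.838, -0.003], [0.838, 0.545, -0.001], [0.001, -0.003, -1.0]]
wrist_force: [0.1, 0.1, -0.8]
width: 0.498
gripper_force: 0.0
```

{"api": "move_arm", "payload": {"gripper": [0.0,0.0,0.0,0.0,0.0], "linear": [[0,0,0],[0,0,0],[0,0,0],[0,0,0],[0,0,0]], "turn": [0,0,0,0,0], "force": 50}}

```text
time: 11.12
tcp_pos: [569.8, 214.3, 54.9]
tcp_rot: [[-0.545, 0.838, 0.002], [0.838, 0.545, 0.0], [-0.001, 0.002, -1.0]]
wrist_force: [-1.0, -0.1, 4.0]
width: 0.226
gripper_force: 49.1
```

The knob is held (22 mm plus the same offset as on the bar). I'll pull 40 mm, then measure against the clip.

{"api": "move_arm", "payload": {"gripper": [0.0,0.0,0.0,0.0,0.0], "linear": [[0,-0.008,0],[0,-0.018,0],[0,-0.03,0],[0,-0.04,0],[0,-0.04,0]], "turn": [0,0,0,0,0]}}

```text
time: 11.53
tcp_pos: [536.7, 192.7, 54.9]
tcp_rot: [[-0.545, 0.838, 0.005], [0.838, 0.545, 0.002], [-0.001, 0.005, -1.0]]
wrist_force: [3.1, 2.9, 2.4]
width: 0.223
gripper_force: 49.3
```

```bash
python3 - <<'E'
from h import *
np.set_printoptions(precision=2,suppress=True)
o=env.get_obs(); go(0,0,52,33)
ex=np.array([.8387,.5446,0]);ey=np.array([-.5446,.8387,0]); O=np.array([450.8,135.1,0])
ch=lambda P:(np.array([(P-O)@ex,(P-O)@ey,P[2]]))
print('tcp ch',ch(np.array(o['tcp_pos'])))
for n in('top','scene','wrist'):
    c,im=shot(n,n+'3.png')
    for l,z in(('clip',72),('follower',56),('follower_knob',56)):
        r=look_for(n,l)
        if r: print(n,l,r[0]['score'],ch(world(c,r[0]['at'])))
        for q in outline_of(n,l)[:1]:
            a=np.argwhere(q['pixels']); print('  outl',q['score'],len(a),a.min(0)[::-1],a.max(0)[::-1],'@z',ch(atz(c,*a.mean(0)[::-1],z)))
# project expected clip box pixels
for n in('top','scene'):
    c=calibration(n); print(n,[np.round(proj(c,O+ex*x+ey*-100+np.array([0,0,z])),1).tolist() for x in(86,98) for z in(60,84)])
im=cv2.cvtColor(cv2.imread('pics/top3.png'),cv2.COLOR_BGR2HSV)
print(im[208:224,308:328,1])
E
```

```text
t 11.53 pos [536.7 192.7  54.9] yang 33.04 tilt [ 0.01  0.   -1.  ] shift m [ 0.13 -0.56 -0.  ] turn 0.04 w 0.22252305375775258 F [3.1 2.9 2.4] g 49.33159064501524 q [13. 10. -4. 76.  0. 70.]
tcp ch [103.41   1.52  54.95]
  outl 0.69 51 [239 255] [251 264] @z [101.25  79.74  72.  ]
top follower 0.61 [101.    77.33  55.24]
top follower_knob 0.41 [297.02  -1.94 100.35]
  outl 0.53 46 [239 255] [250 264] @z [102.45  81.66  56.  ]
  outl 0.51 29 [314 225] [317 233] @z [ 86.03 -99.96  72.  ]
scene follower 0.75 [99.37 -3.75 44.28]
  outl 0.73 897 [229 222] [312 237] @z [89.21 -0.65 56.  ]
scene follower_knob 0.84 [96.98  3.68 43.42]
  outl 0.78 903 [229 222] [312 237] @z [89.17  0.85 56.  ]
wrist clip 0.28 [102.25  15.44  58.54]
wrist follower 0.84 [104.86  11.44  57.15]
  outl 0.6 6595 [258  51] [302 363] @z [104.65  18.93  56.  ]
wrist follower_knob 0.79 [100.06  13.49  56.67]
  outl 0.9 7103 [256  49] [304 363] @z [104.65  19.42  56.  ]
top [[319.6, 218.3], [320.9, 216.8], [316.4, 213.7], [317.6, 212.1]]
scene [[315.3, 232.8], [316.0, 226.2], [315.4, 228.5], [316.2, 221.9]]
[[65 59 77 
[... 297 characters left out ...]
69 74]
 [73 59 65 73 86 71 73 64 70 68 69 68 63 46 59 67 66 67 69 70]
 [68 78 70 60 75 68 70 70 68 68 67 69 59 32 65 71 67 67 65 68]
 [69 73 71 83 69 77 74 69 70 69 68 66 65 24 59 68 65 63 63 68]
 [69 73 69 75 81 73 64 64 70 67 67 71 71 41 47 64 66 66 63 72]
 [69 70 73 68 73 73 70 66 68 70 69 69 64 49 41 58 68 64 68 64]
 [74 70 69 72 71 67 73 74 70 61 68 66 63 57 28 68 66 70 65 68]
 [72 71 74 66 68 73 72 72 70 74 68 72 66 65 30 52 67 68 63 72]
 [71 71 71 72 72 71 73 71 65 70 70 65 66 65 49 50 62 71 59 68]
 [73 72 70 71 69 71 71 72 72 64 64 64 66 68 57 48 65 68 67 70]
 [71 69 77 68 71 71 72 73 72 72 67 67 66 64 72 30 60 70 65 66]
 [69 71 64 71 72 69 67 79 68 66 65 68 65 66 63 36 48 63 68 70]]
```

```bash
python3 - <<'E'
from h import *
np.set_printoptions(precision=2,suppress=True,linewidth=200)
ex=np.array([.8387,.5446,0]);ey=np.array([-.5446,.8387,0]); O=np.array([450.8,135.1,0])
ch=lambda P:(np.array([(P-O)@ex,(P-O)@ey,P[2]]))
t=calibration('top')
hsv=cv2.cvtColor(cv2.imread('pics/t2.png'),cv2.COLOR_BGR2HSV).astype(int); sat=hsv[...,1]
print(sat[207:225,308:328]); print(hsv[207:225,308:328,2])
# plate: low-sat profile along ex at several y, z=56
for y in(-80,-65,-50,-35,35,50,65,80):
    xs=np.arange(128,150,.25); v=[]
    for x in xs:
        u,w=proj(t,O+ex*x+ey*y+np.array([0,0,56])); v.append(cv2.getRectSubPix(sat.astype(np.float32),(1,1),(u,w))[0,0])
    v=np.array(v); wt=np.clip(70-v,0,None); print(y,(wt*xs).sum()/wt.sum(),wt.max())
E
```

```text
[[116 125 105 100 105  80  27  12  13  17  17  13  11  17  13  15  17  16  15  11]
 [119 117 114 109 109 109  65  13  16  16  14  12  14  16  13  11  14  15  13  13]
 [112 123 124 117 107 110  89  32  10  12  13  15  18  18  17  13  14  13  14  12]
 [110 119 120 123 111 105 106  79  27   8  13  15  15  16  13  17  13  15  15  15]
 [108 111 118 122 126 116 108 110  78   9  18  12  13  13  14  18  20  13  11  13]
 [105 106 112 127 116 121 111 110 106  13  10   8  12  15  13  16  18  15  11  13]
 [111 107 106 117 123 120 120 115  48   9  17  15   9  13  15  16  19  13  13  13]
 [108 108 110 108 119 127 115  57  10  17  13  13  12   6  15  13  13  13  15  15]
 [106 108 109 106 109 126 116  16  18  13  16  15  13  10   8  15  13  15  13  17]
 [107 110 107 105 111 116 123  64  20  13  14  14  17   9  15  15  15  14  15  15]
 [107 110 108 104 106 109 121 114  35  17  15  18  12  15  14  13  12  13  13  13]
 [109 107 106 108 105 108 110 123  89  12   8  78 110  68   4  13  15  15  13  13]
 [105 107 105 109 109 108 109 114 127  90  73 108 113  88  32   6  13  15  13  13]
 [108 106 108 108 106
[... 1435 characters left out ...]
8 125 144 142 137 134 136 135 134 134]
 [147 149 146 144 144 139 140 134 104  87  87 128 155 142 137 127 136 134 137 134]
 [148 146 144 140 137 134 139 140 129 103  86  92 118 142 143 133 118 136 135 134]
 [145 145 139 137 137 138 141 140 138 122  87  86  98 132 143 145 141 135 132 134]
 [141 137 136 138 141 140 137 138 141 135 106  85  90 116 140 143 139 125 127 129]
 [137 136 140 140 140 137 139 141 144 146 137 107  85  88 112 143 145 133 104 127]]
-80 140.8595141317009 55.502716
-65 140.8673435440258 56.010895
-50 140.83377592052884 56.0
-35 140.9543001777706 56.618855
35 140.786446123252 59.478523
50 140.8702003090466 57.545403
65 140.94129090550646 58.52807
80 140.8607850004524 56.56396
```

```bash
python3 - <<'E'
from h import *
ex=np.array([.8387,.5446,0]);ey=np.array([-.5446,.8387,0]); O=np.array([450.8,135.1,0])
t=calibration('top')
sat=cv2.cvtColor(cv2.imread('pics/t2.png'),cv2.COLOR_BGR2HSV)[...,1].astype(np.float32)
for z in(62,84):
  for y in(-90,-92,-94,-96,-98,-100,-102,-104):
    xs=np.arange(76,110,.25); v=np.array([cv2.getRectSubPix(sat,(1,1),proj(t,O+ex*x+ey*y+np.array([0,0,z])))[0,0] for x in xs])
    lo=xs[v<62]; print(z,y,(lo.min(),lo.max(),(lo.min()+lo.max())/2) if len(lo) else None)
E
```

```text
62 -90 None
62 -92 None
62 -94 None
62 -96 (np.float64(87.25), np.float64(98.75), np.float64(93.0))
62 -98 (np.float64(87.25), np.float64(99.25), np.float64(93.25))
62 -100 (np.float64(87.5), np.float64(100.0), np.float64(93.75))
62 -102 (np.float64(86.25), np.float64(100.75), np.float64(93.5))
62 -104 (np.float64(76.0), np.float64(109.75), np.float64(92.875))
84 -90 None
84 -92 (np.float64(86.75), np.float64(97.0), np.float64(91.875))
84 -94 (np.float64(86.25), np.float64(97.75), np.float64(92.0))
84 -96 (np.float64(86.75), np.float64(98.5), np.float64(92.625))
84 -98 (np.float64(85.75), np.float64(99.25), np.float64(92.5))
84 -100 (np.float64(76.0), np.float64(109.75), np.float64(92.875))
84 -102 (np.float64(76.0), np.float64(109.75), np.float64(92.875))
84 -104 (np.float64(76.0), np.float64(109.75), np.float64(92.875))
```

```bash
cat > pl.py <<'E'
from h import *
ex=np.array([.8387,.5446,0]);ey=np.array([-.5446,.8387,0]); O=np.array([450.8,135.1,0])
o=env.get_obs(); P=np.array(o['tcp_pos'])-O; print('robot x',P@ex,P@ey,'F',np.round(o['wrist_force'],1),o['width'],o['gripper_force'],'z',P[2])
t,im=shot('top'); sat=cv2.cvtColor(im,cv2.COLOR_RGB2HSV)[...,1].astype(np.float32)
for y in range(56,93,4):
    xs=np.arange(82,150,.25); v=np.array([cv2.getRectSubPix(sat,(1,1),proj(t,O+ex*x+ey*y+np.array([0,0,56])))[0,0] for x in xs])
    b=xs[v.argmin()]; m=abs(xs-b)<9; wt=np.clip(70-v,0,None)*m; print(y,round(float((wt*xs).sum()/max(wt.sum(),1e-6)),2),round(float(wt.max())),end=' | ')
print()
s,im=shot('scene'); sat=cv2.cvtColor(im,cv2.COLOR_RGB2HSV)[...,1].astype(np.float32)
for y in (-85,-75,-65):
    xs=np.arange(82,150,.25); v=np.array([cv2.getRectSubPix(sat,(1,1),proj(s,O+ex*x+ey*y+np.array([0,0,56])))[0,0] for x in xs])
    lo=xs[v<60]; print('scene',y,lo.min() if len(lo) else 0,lo.max() if len(lo) else 0)
E
python3 pl.py
```

```text
robot x 104.6577147996144 1.5205702133308279 F [3.1 3.4 5.7] 0.2314539209775525 49.671484138816595 z 54.91436869274212
56 85.47 36 | 60 117.69 53 | 64 107.22 62 | 68 104.11 55 | 72 84.92 59 | 76 103.98 55 | 80 104.03 57 | 84 104.18 58 | 88 103.94 58 | 92 104.16 56 | 
scene -85 82.0 107.25
scene -75 82.0 107.25
scene -65 82.0 106.5
```

The plate stands at 104.05 and the clip at about 92.7, so 11.3 mm more.

{"api": "move_arm", "payload": {"gripper": [0.0,0.0,0.0,0.0,0.0], "linear": [[0,-0.004,0],[0,-0.008,0],[0,-0.0113,0],[0,-0.0113,0],[0,-0.0113,0]], "turn": [0,0,0,0,0]}}

```text
time: 13.1
tcp_pos: [528.4, 187.3, 54.9]
tcp_rot: [[-0.546, 0.838, 0.005], [0.838, 0.546, 0.002], [-0.001, 0.005, -1.0]]
wrist_force: [4.4, 2.8, 6.0]
width: 0.227
gripper_force: 49.6
```

```bash
python3 pl.py; python3 - <<'E'
from h import *
ex=np.array([.8387,.5446,0]);ey=np.array([-.5446,.8387,0]); O=np.array([450.8,135.1,0])
# panel front top edge & clip in scene now vs before (drawer stayed out?)
a=cv2.imread('pics/s2.png').astype(int)[200:260,290:335]; s,im=shot('scene'); b=im[200:260,290:335,::-1].astype(int)
print('diff panel/clip area',abs(a-b).max(2).mean())
n,_=shot('scene')
for l in('clip','mug','white_cup'):
    for q in outline_of('scene',l)[:1]: p=np.argwhere(q['pixels']); print(l,q['score'],p.min(0)[::-1],p.max(0)[::-1],p.mean(0)[::-1])
E
```

```text
robot x 93.52616149915288 1.4723514285342318 F [4.4 2.8 6. ] 0.22701395844591463 49.62665593251586 z 54.91863743606291
56 109.61 38 | 60 94.21 29 | 64 91.07 56 | 68 93.14 56 | 72 92.89 57 | 76 92.72 56 | 80 92.89 56 | 84 92.74 57 | 88 92.9 56 | 92 92.51 60 | 
scene -85 82.0 96.25
scene -75 82.0 96.0
scene -65 82.0 95.5
diff panel/clip area 21.445555555555554
mug 0.6 [154 182] [205 233] [177.11785095 207.52397458]
white_cup 0.55 [343 196] [375 239] [357.31944444 216.69704861]
```

```bash
python3 - <<'E'
from h import *
ex=np.array([.8387,.5446,0]);ey=np.array([-.5446,.8387,0]); O=np.array([450.8,135.1,0])
def prof(c,im,y,z,lo,hi):
    xs=np.arange(lo,hi,.25); s=cv2.cvtColor(im,cv2.COLOR_BGR2HSV)[...,1].astype(np.float32)
    return xs,np.array([cv2.getRectSubPix(s,(1,1),proj(c,O+ex*x+ey*y+np.array([0,0,z])))[0,0] for x in xs])
for n,f in(('top','t2.png'),('scene','s2.png')):
    c,im=shot(n); im=im[:,:,::-1].copy(); old=cv2.imread('pics/'+f)
    for y,z in((112,70),(100,70),(-104,70),(-112,70)):
        xs,a=prof(c,old,y,z,30,75); _,b=prof(c,im,y,z,30,75)
        e=[np.abs(a[24:-24]-np.roll(b,k)[24:-24]).mean() for k in range(-20,21)]
        print(n,y,'shift mm now-old',-(np.argmin(e)-20)*.25,round(min(e),1),round(e[20],1))
    if n=='scene':
        xs,a=prof(c,old,-100,72,75,110);_,b=prof(c,im,-100,72,75,110)
        print(a[::4].astype(int));print(b[::4].astype(int))
E
```

```text
top 112 shift mm now-old -0.25 2.9 4.3
top 100 shift mm now-old -0.25 2.5 3.2
top -104 shift mm now-old -1.75 49.5 49.9
top -112 shift mm now-old -5.0 44.5 51.6
scene 112 shift mm now-old -0.75 4.0 6.0
scene 100 shift mm now-old -0.75 6.5 7.0
scene -104 shift mm now-old -0.25 3.4 4.3
scene -112 shift mm now-old -0.25 2.8 3.8
[79 58 42 32 22 21 22 24 22 20 19 20 20 20 19 17 19 21 24 25 26 27 28 29
 29 30 30 27 20 12 24 47 70 80 87]
[83 63 46 34 22 21 23 26 24 22 20 20 20 20 22 24 26 28 29 29 29 29 29 29
 30 31 32 29 23 17 30 55 81 90 96]
```

The plate is within about 0.5 mm of the clip, the drawer is at its stop and the grip is firm. Handing in.

```bash
python3 -c "
from h import *
print(sign_off())"
```

```text
the job is handed in; nothing more can be done
None
```

I pulled the drawer out to its stop and handed the job in with the gripper still holding the plate's knob, the plate level with the clip to within about 0.5 mm by the camera measurements; the clip, mug and cup were not touched.

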